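Load a wax mould under the injector's clamp bridge and hold it on the nozzle

TASK

Load the wax injector without gripping or lifting anything: with the fingertips, first push the large flat aluminium mould sideways until its long side lies flat along the guide rail, still in front of the clamp bridge. Then slide it along the rail, lying flat and never tipped, under the low bridge until its sprue end presses the spring nozzle well back (more than half of its travel) without ramming it. Finish while still holding the mould pressed on the nozzle with the fingers, and leave everything else on the bench where it is.

Things in the scene. Friction and masses are not known exactly. Their poses are not given: they have to be found in the camera images.
- injector: Wax injector with its mould clamp, one fixed unit. Origin: at bench level, below the tip of the nozzle at rest. +y is the way the mould is pushed (along the rail, to the pot), +x goes across the bed to the rail, z up. Bed: flat plate, top 40 mm above the bench, x -127 to 77, y -364 to 20. Round pot: 190 wide, 290 tall, centre y = 155; a box beside it reaches x = -125.
- rail (a point): The guide rail: straight steel bar fixed on the bed along the injector's y, 345 mm long (y -350 to -5), 12 thick, 13 high. This point is the middle of the foot of its face towards the mould, at the injector's (44, -178, 40) mm; that face looks to -x.
- bridge (a point): The clamp bridge over the bed, 40 mm deep (injector's y -70 to -30). This point is the centre of the underside of its pressure pad, 28 mm above the bed, at the injector's (0, -50, 68). Posts at x -72 to -56 and 56 to 72. The beam's top is 52 above the bed; a knob of diameter 32 on its middle reaches 66 above the bed.
- mould: The mould to load: flat aluminium block in two bolted halves, 88 wide (x) x 120 long (y) x 24 high mm, 0.45 kg, loose on the bed before the bridge, turned up to 0.3 rad. Origin: centre of its underside. Its +y end, with the dark sprue mouth, goes to the nozzle. In the injector's frame x = 0 when it lies on the rail, y = -60 when it just touches the nozzle. Slides with about 3 N.
- nozzle: The spring nozzle, a brass tip of diameter 15. Origin: centre of its tip face. At rest it is at the injector's (0, 0, 52 mm); pushed, it slides straight back along the injector's +y by up to 8 mm to a hard stop. The spring takes about 5 N to start and 9 N at full travel, and pushes the mould back out if it is let go.
- release_tin: bystander: small tin of release powder, diameter 34, 54 tall, standing on the bed beside the bridge, on the side away from the rail; origin centre of its underside
- spare_mould: bystander: smaller aluminium mould 55 x 80 x 26, lying on the bench on the far (+x) side of the bed; origin centre of its underside
- round_mould: bystander: round aluminium mould, diameter 68, 24 tall, on the bench on the far (+x) side of the bed; origin centre of its underside
- brush: bystander: wooden brush lying on the bench to the right of the bed; origin on its underside
- hammer: bystander: wooden-handled steel hammer, 220 long, lying on the bench to the right of the bed; origin on its underside
- wax_jar: bystander: amber glass jar, diameter 64, 75 tall, on the robot's left; origin centre of its underside
- ring_tray: bystander: white open tray 110 x 150 x 22 with dark green wax rings, on the robot's right; origin centre of its underside
There are look-alikes about, which are no part of the job. Leave any blue look-alike of the mould alone.

How it is judged (in metres and radians):
On the way:
1. the mould lies flat along the guide rail (gap under 4 mm, within 0.05 rad), its front end still in front of the clamp bridge (x of mould in the frame of injector above -0.004 m and angle between the y axis of mould and the y axis of injector, either way round below 0.05 rad and y of mould in the frame of injector below -0.125 m), for 0.2 s.
At the end, for the whole second after the job is handed in: The mould lies flat on the bed under the bridge, along the rail (within 5 mm across and 0.05 rad), at rest, its front end pressing the nozzle back by more than 4 of its 8 mm, with the fingers still pressing on it (over 1 N) (y of nozzle in the frame of injector above 0.004 m and y of mould in the frame of injector above -0.058 m and x of mould in the frame of injector between -0.005 and 0.005 m and z of mould in the frame of injector between 0.036 and 0.043 m and angle between the y axis of mould and the y axis of injector, either way round below 0.05 rad and angle between mould's own z axis and vertical below 0.03 rad and linear speed of mould below 0.01 m/s and contact force between the fingers and mould above 1 N); the arm keeps its last pose, push and grip.
It fails at once if the mould is tipped by more than 0.08 rad (angle between mould's own z axis and vertical above 0.08 rad).
It fails at once if the mould is lifted more than 5 mm off the bed or falls off it (z of mould in the frame of injector above 0.045 m or z of mould in the frame of injector below 0.034 m).
It fails at once if the nozzle is rammed with more than 40 N (contact force between nozzle and anything else above 40 N).
It fails at once if another thing on the bench is moved more than 15 mm (distance of any of release_tin, spare_mould, round_mould, brush, hammer, wax_jar, ring_tray from where it was at the start of the episode above 0.015 m).
It also fails if it takes over 51 s, if anything falls off the work surface, if the arm or the gripper's body presses on something with over 40 N, if the wrist force passes 120 N, or if a joint passes its speed limit or range.

ROBOT

A 6-joint arm with a two-finger parallel gripper is mounted at the origin on the work surface. World frame = base frame: x ahead of the robot, y to its left, z up, the work surface at z = 0. Lengths are in mm, angles in degrees, forces in N, time in s.
With the tool pointing down it reaches from about 375 to 900 mm from the base axis. Payload 3.1 kg.
Tool frame: the origin (TCP) lies at the very end of the fingers, on their centre line; the grasp point (between the pads) lies 19 mm behind it (r.grip_point_offset is the distance from the TCP to the grasp point, in mm); x points along the fingers, z is the direction in which the jaws open and shut, and the axes are right-handed (so a half turn about x gives the same grasp; the last joint's range is limited). The gripper opens to 85 mm and grips with 20 to 120 N. Pads are 22 mm wide; open, the fingers measure 114 mm over their backs; the gripper's body (76 mm by 85 mm) begins 54 mm behind the grasp point. The pads swing forward as they close: fully open they stand 13 mm farther back than shut.
Start: joints at [66.148, 30.224, 82.088, -0, 67.689, -10.227], TCP at [147.188, 607.398, 231.31] pointing down, gripper open.
Joint ranges: [-176.69, 176.69], [-43.24, 126.21], [12.49, 139.97], [-82, 262], [0, 151.66], [-163.58, 163.58]. Speed limits (degrees/s): [159.86, 159.86, 180, 180, 180, 180].

INTERFACE

Orientations are given as a 3x3 rotation matrix whose columns are the frame's x, y, z axes.
In Python, from cell import r gives the robot as it stands. The module is installed in compiled form; this text tells all that it offers.
- The arm moves only by the tool move_arm, never from a script. Its argument "motion" is a list of rows, each a list of 7 numbers: the shift along the tool's x, y, z in mm, then the turn, a rotation vector about the tool's x, y, z in degrees, then the opening, from 0 (shut) to 1 (fully open). A call has 1 to 10 rows; each row is the pose to reach, as a shift and turn from the pose commanded when the call began, along the tool's axes at that moment; what a row does not reach only later rows make up. A row lasts 1/10 s, in which the tool goes at most 50 mm and 8.59 degrees, less where a joint would pass 70% of its speed; a pose out of reach is approached as far as the arm can. A call with a gripper value outside its range is refused whole. The fingers move at their own pace and stop on an object; "squeeze" is the grip in N (left out, the last holds). Time passes only in rows, so rows that repeat a pose let the fingers close. It gives the time, the measured TCP pose, the force and the opening at its end, in the units of the state.
- r.state(): the state, without advancing time (a new reading comes with each control period).
- r.capture(name): name is "scene" or "top" or "wrist"; returns the picture (480x640x3 uint8, blue, green, red); there is no depth.
- r.camera_model(name): a dict with "vertical_fov" (degrees; the focal length in pixels is half the picture's height over the tangent of half this angle, whatever the lens; pixels are square), "cx", "cy" (the principal point, pixels), "view" (4x4, takes a point from world to camera coordinates). Camera axes: x right, y up, looking along -z (the intrinsics and any distortion apply to the point x, -y, -z); pixel columns grow to the right and rows downward; lengths in mm; the calibration is good to about 2 mm. A picture is of the moment at which its call begins: read the wrist's pose just before it. camera_model takes no time and is no camera call; for the wrist camera it gives the pose at the moment of the call.
- r.job_done(): hands the job in, once; it reports no verdict.
Trained networks look in the newest picture that a camera, given by its name, has taken for a name from the list of things; names that differ only in an ending like _2 or _b are one class to them, and where a whole thing is asked for, a point or a joint stands for the part that bears it (a point fixed in the world has none). Each returns a list of dicts, best first, with "p" (0 to 1); they miss things now and then, are a little off and sometimes report something else, mostly with a low value. They report only what shows in the picture. A call takes as long as a camera call. They do not tell look-alikes from the thing itself.
- r.search_frame(camera, query): "pixel" ([column, row] in pixels, amid what is visible of it).
- r.place_of(camera, query): "pixel" ([column, row] in pixels: a listed point, or the origin of a listed thing).
The state is a dict: "time": time; "qpos": joint angles; "dq": joint speeds; "tau": joint torques, N m; "tcp_pos": TCP position; "tcp_rot": TCP orientation; "ft_force": force on the tool from outside, world axes, zero at the start; "moment": the same for the moment, N m; "opening": finger opening in mm.
Only numpy, scipy, OpenCV 4.12 (cv2) and the standard library are available. Lean on these libraries where they do the work, as an engineer would, in place of code of your own. Each camera call takes 0.05 s, during which the arm holds its last target.

## Working session

There is one attempt and no reset: what is moved stays moved. The work goes in short steps, Python scripts to look and compute and a tool call to move; the robot and the scene stay as the last step left them, time stands still between calls to the robot, and variables do not carry over. Pictures are saved under pics/ and viewed, and the job is handed in when it is done.

Besides the shell and the picture viewer there is one more tool, called by a JSON object that holds its "op" and its "data". move_arm: Moves the arm, as the interface text tells. Its arguments: {"type":"object","properties":{"motion":{"type":"array"},"squeeze":{"type":"number"}},"required":["motion"]}

```bash
mkdir -p pics; python3 - <<'E'
from cell import r
import cv2,numpy as np
for n in ("scene","top"):
    im=r.capture(n); cv2.imwrite(f"pics/{n}0.png",im)
    m=r.camera_model(n); print(n,m["vertical_fov"],m["cx"],m["cy"],{k:v for k,v in m.items() if k not in("view",)}); print(np.round(m["view"],4).tolist())
    for q in ("mould","nozzle","rail","bridge","injector","release_tin"):
        print(q,[(np.round(d["pixel"]).tolist(),round(d["p"],2)) for d in r.place_of(n,q)][:3])
s=r.state();print(s["time"],s["tcp_pos"],np.round(s["tcp_rot"],3).tolist(),s["opening"])
E
```

```text
scene 49.13750953651996 316.6454330243471 237.9225458943824 {'vertical_fov': 49.13750953651996, 'cx': 316.6454330243471, 'cy': 237.9225458943824}
[[0.3415, 0.9399, -0.001, -147.9263], [-0.7904, 0.2877, 0.5408, 441.2591], [0.5086, -0.1839, 0.8411, -1607.8478], [0.0, 0.0, 0.0, 1.0]]
mould [([378.0, 173.0], 0.72), ([338.0, 253.0], 0.59), ([314.0, 188.0], 0.59)]
nozzle [([422.0, 233.0], 0.47)]
rail [([364.0, 278.0], 0.89), ([405.0, 234.0], 0.17)]
bridge [([402.0, 234.0], 0.96)]
injector [([419.0, 242.0], 0.69)]
release_tin [([381.0, 212.0], 0.66), ([433.0, 139.0], 0.56), ([418.0, 242.0], 0.49)]
top 44.81875163353977 317.318565431471 235.76313743016968 {'vertical_fov': 44.81875163353977, 'cx': 317.318565431471, 'cy': 235.76313743016968}
[[-0.0143, -0.9999, 0.0047, -72.5643], [0.9878, -0.0134, 0.1549, -568.9821], [-0.1548, 0.0068, 0.9879, -1335.2648], [0.0, 0.0, 0.0, 1.0]]
mould [([287.0, 210.0], 0.82), ([280.0, 309.0], 0.69), ([207.0, 313.0], 0.64)]
nozzle [([199.0, 206.0], 0.45)]
rail [([272.0, 178.0], 0.84)]
bridge [([221.0, 202.0], 0.63)]
injector [([203.0, 210.0], 0.67)]
release_tin [([227.0, 248.0], 0.56), ([220.0, 202.0], 0.54)]
0.7 [147.1779389  607.40105415 231.31412087] [[0.0, -0.972, 0.236], [-0.0, 0.236, 0.972], [-1.0, -0.0, -0.0]] 85.24196847613538
```

View pics/scene0.png

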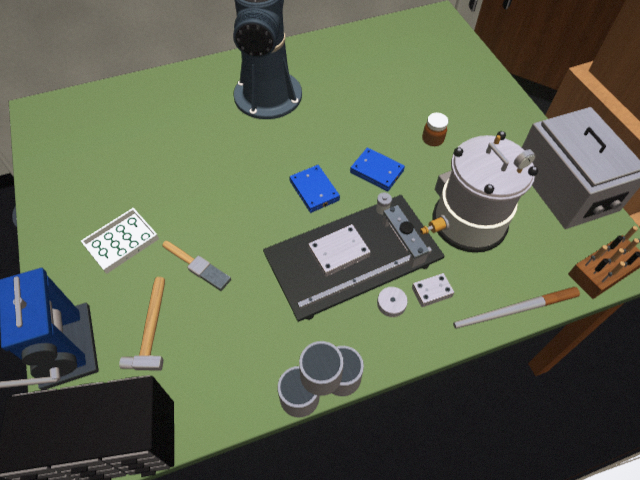

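View pics/top0.png

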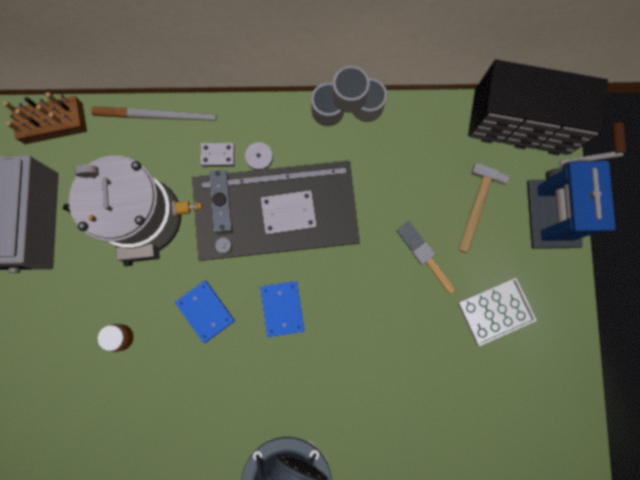

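The top view shows the bed (corners about (193,178), (351,162), (358,243), (198,260)), with the silver mould at (289,212). The rail is on the +x side and the pot is to the left (+y). The two blue look-alikes are off the bed on the robot's side. Next I'll fit poses from the corners.

```bash
cat > h.py <<'E'
from cell import r
import cv2,numpy as np
from scipy.optimize import least_squares
def proj(m,P):
    P=np.atleast_2d(P); V=np.array(m["view"]); c=P@V[:3,:3].T+V[:3,3]
    f=240/np.tan(np.radians(m["vertical_fov"]/2))
    return np.c_[m["cx"]+f*c[:,0]/-c[:,2], m["cy"]-f*c[:,1]/-c[:,2]]
def ray(m,px,z):
    V=np.array(m["view"]);R=V[:3,:3];o=-R.T@V[:3,3]
    f=240/np.tan(np.radians(m["vertical_fov"]/2))
    d=R.T@np.array([(px[0]-m["cx"])/f,-(px[1]-m["cy"])/f,-1]); return o+d*(z-o[2])/d[2]
def T(p,P): # pose (x,y,yaw) injector/mould -> world
    P=np.atleast_2d(P).astype(float);c,s=np.cos(p[2]),np.sin(p[2])
    return np.c_[p[0]+c*P[:,0]-s*P[:,1],p[1]+s*P[:,0]+c*P[:,1],P[:,2]]
def fit(obs,p0,zoff=0):
    # obs: list of (model, pts, px)
    def f(p): return np.concatenate([(proj(m,T(p[:3],P))-u).ravel()*np.ones(1) for m,P,u in obs])*1.0
    s=least_squares(lambda q:f([q[0],q[1],q[2]/500]),[p0[0],p0[1],p0[2]*500],loss='soft_l1')
    q=s.x; return np.array([q[0],q[1],q[2]/500]), f([q[0],q[1],q[2]/500])
E
python3 - <<'E'
from h import *
m=r.camera_model("top")
for n,u,z in [("c1",(193,178),40),("c2",(351,162),40),("c3",(358,243),40),("c4",(198,260),40),("mould",(289,212),64),("tin",(223,244),94)]:
    print(n,ray(m,u,z).round(1))
im=cv2.imread("pics/top0.png")[150:270,180:370]; cv2.imwrite("pics/topc.png",cv2.resize(im,None,fx=4.2,fy=4.2,interpolation=cv2.INTER_CUBIC))
im=cv2.imread("pics/scene0.png")[180:330,255:455]; cv2.imwrite("pics/scenec.png",cv2.resize(im,None,fx=4,fy=4,interpolation=cv2.INTER_CUBIC))
E
```

```text
c1 [713.8 217.5  40. ]
c2 [ 748.7 -164.8   40. ]
c3 [ 549.9 -176.8   40. ]
c4 [514.5 202.   40. ]
mould [622.3 -14.6  64. ]
tin [544.1 135.   94. ]
```

View pics/topc.png

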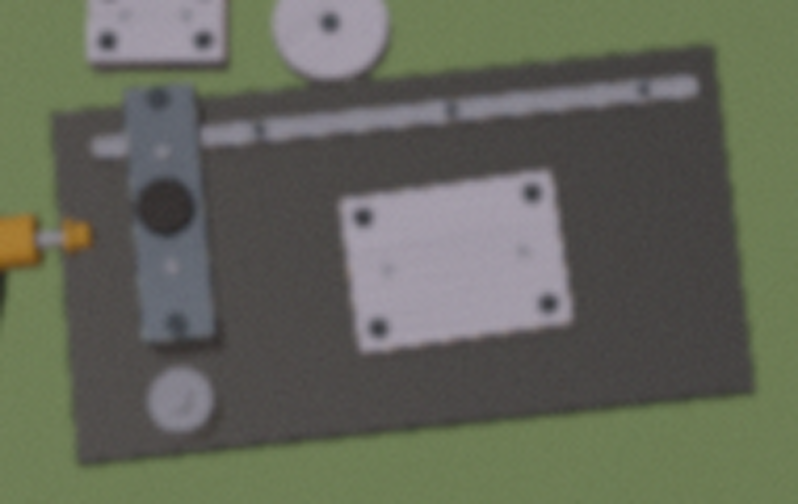

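View pics/scenec.png

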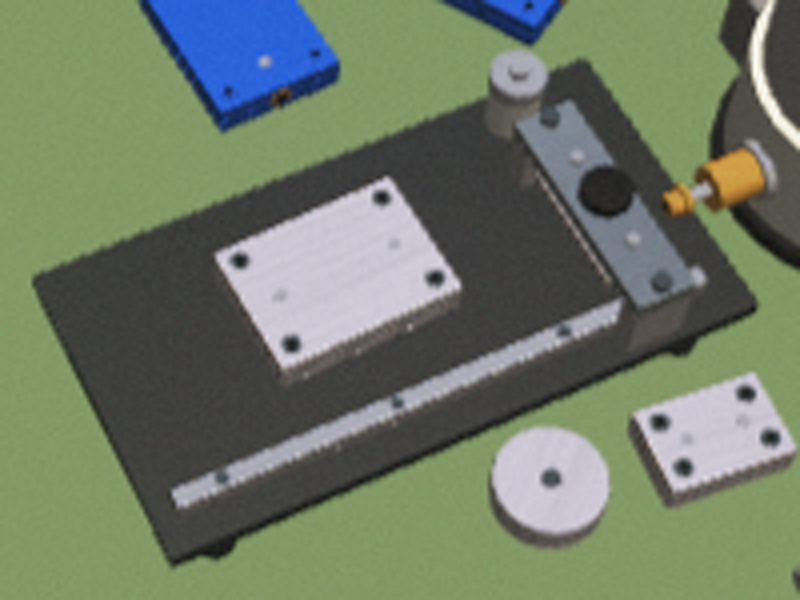

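```bash
cat > f0.py <<'E'
from h import *
mt,ms=r.camera_model("top"),r.camera_model("scene")
t=lambda L:(np.array(L,float)-1.6)/4.2+[180,150]
s=lambda L:(np.array(L,float)-1.5)/4+[255,180]
bed=np.array([[77,20,40],[77,-364,40],[-127,-364,40],[-127,20,40.]])
mo=np.array([[44,60,64],[44,-60,64],[-44,-60,64],[-44,60,64.]])
bt=t([(52,113),(715,45),(753,393),(79,465)]); bs=s([(757,305),(172,562),(34,281),(588,60)])
Mt=t([(340,200),(551,170),(572,322),(362,352)]); Ms=s([(461,288),(283,372),(216,256),(387,180)])
for nm,P,a,b,p0 in (("inj",bed,bt,bs,(650,200,0)),("mould",mo,Mt,Ms,(622,-15,0))):
    for k,o in (("top",[(mt,P,a)]),("scene",[(ms,P,b)]),("both",[(mt,P,a),(ms,P,b)])):
        p,e=fit(o,p0); print(nm,k,p.round(3),np.abs(e).max().round(2))
    if nm=="inj": I=p
    else:
        d=T((0,0,-I[2]),[[p[0]-I[0],p[1]-I[1],0]]); print("mould in inj",d,p[2]-I[2])
E
python3 f0.py
```

```text
inj top [6.42490e+02 1.93475e+02 9.20000e-02] 0.7
inj scene [6.45674e+02 1.92780e+02 9.60000e-02] 0.98
inj both [6.43836e+02 1.93283e+02 9.30000e-02] 1.57
mould top [ 6.23139e+02 -1.28400e+01  1.31000e-01] 0.41
mould scene [ 6.25964e+02 -1.44190e+01  1.36000e-01] 1.03
mould both [ 6.24281e+02 -1.34640e+01  1.34000e-01] 1.08
mould in inj [[ -38.74312491 -204.02443451    0.        ]] 0.04090965348762807
```

```bash
cat >> h.py <<'E'
from scipy.spatial.transform import Rotation as Ro
I=np.array([643.8,193.3,0.093])
def inj(P): # world->inj
    d=np.array(P,float)[:2]-I[:2]; c,s=np.cos(I[2]),np.sin(I[2]); return np.array([c*d[0]+s*d[1],-s*d[0]+c*d[1],P[2]])
def goal(p,zdir): # p inj coords; zdir: jaw axis, inj xy
    s=r.state();R=np.array(s["tcp_rot"]);w=T(I,p)[0]
    z=T((0,0,I[2]),[[*zdir,0]])[0];x=np.array([0,0,-1.]);G=np.c_[x,np.cross(z,x),z]
    print("shift",(R.T@(w-s["tcp_pos"])).round(1),"turn",np.degrees(Ro.from_matrix(R.T@G).as_rotvec()).round(1),"world",w.round(1),"tcp inj",inj(s["tcp_pos"]).round(1),"t",s["time"],"F",np.round(s["ft_force"],1),"open",round(s["opening"],1))
E
python3 - <<'E'
from h import *
goal([-112,-204,130],[0,1])
E
```

```text
shift [ 101.3 -540.5 -514.8] turn [-19.  -0.   0.] world [551.2 -20.2 130. ] tcp inj [-456.   458.4  231.3] t 0.7 F [-0.2  0.6  0. ] open 85.2
```

{"op": "move_arm", "data": {"motion": [[0, -34, -32, -2, 0, 0, 0.5], [0, -68, -64, -4, 0, 0, 0.5], [0, -102, -97, -6, 0, 0, 0.5], [0, -136, -129, -8, 0, 0, 0.5], [0, -170, -161, -10, 0, 0, 0.5], [0, -204, -193, -12, 0, 0, 0.5], [0, -238, -225, -14, 0, 0, 0.5], [0, -272, -257, -16, 0, 0, 0.5], [0, -306, -290, -18, 0, 0, 0.5], [0, -340, -322, -19, 0, 0, 0.5]]}}

```text
time: 1.7
tcp_pos: [402.7, 212.7, 231.7]
tcp_rot: [[0.001, -0.996, -0.095], [0.0, -0.095, 0.996], [-1.0, -0.001, 0.0]]
ft_force: [0.6, 0.2, 0.1]
opening: 43.0
```

```bash
python3 - <<'E'
from h import *
goal([-112,-204,130],[0,1])
E
```

```text
shift [ 101.8 -125.8 -245.9] turn [0.1 0.  0.1] world [551.2 -20.2 130. ] tcp inj [-238.3   41.7  231.7] t 1.7 F [0.6 0.2 0.1] open 43.0
```

{"op": "move_arm", "data": {"motion": [[0, -20, -41, 0, 0, 0, 0.5], [0, -40, -82, 0, 0, 0, 0.5], [10, -60, -123, 0, 0, 0, 0.5], [25, -80, -164, 0, 0, 0, 0.5], [40, -100, -200, 0, 0, 0, 0.5], [60, -120, -230, 0, 0, 0, 0.5], [85, -125, -243, 0, 0, 0, 0.5], [101, -125, -244, 0, 0, 0, 0.5], [101, -125, -244, 0, 0, 0, 0.5]]}}

```text
time: 2.6
tcp_pos: [547.6, -17.3, 128.1]
tcp_rot: [[-0.005, -0.996, -0.092], [0.001, -0.092, 0.996], [-1.0, 0.005, 0.002]]
ft_force: [-0.6, 0.7, -0.4]
opening: 42.6
```

```bash
python3 - <<'E'
from h import *
goal([-112,-204,46],[0,1])
for n in ("top","wrist","scene"):
    cv2.imwrite(f"pics/{n}1.png",r.capture(n))
E
```

```text
shift [82.1 -3.7 -3.3] turn [-0.   0.1 -0.3] world [551.2 -20.2  46. ] tcp inj [-115.3 -200.8  128.1] t 2.6 F [-0.6  0.7 -0.4] open 42.6
```

View pics/wrist1.png

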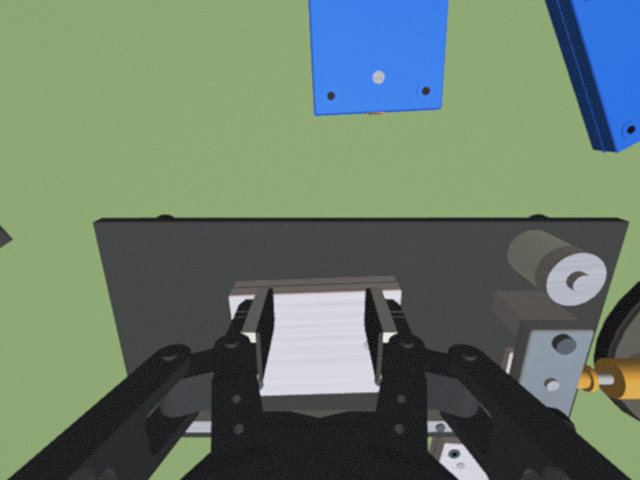

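View pics/scene1.png

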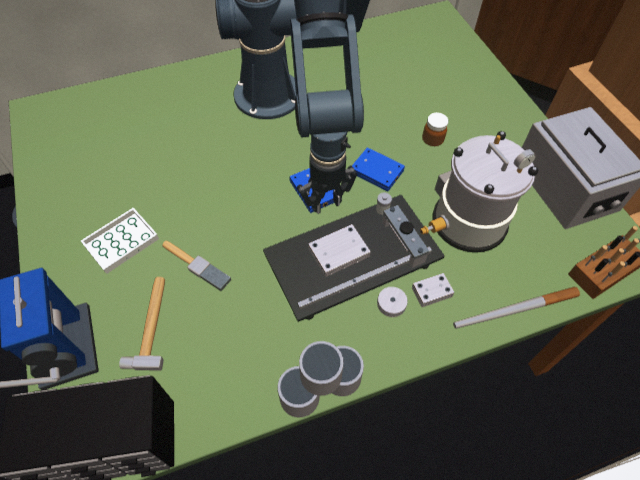

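{"op": "move_arm", "data": {"motion": [[15, -2, -2, 0, 0, 0, 0.5], [30, -4, -3, 0, 0, 0, 0.5], [45, -4, -3, 0, 0, 0, 0.5], [60, -4, -3, 0, 0, 0, 0.5], [68, -4, -3, 0, 0, 0, 0.5], [74, -4, -3, 0, 0, 0, 0.5], [78, -4, -3, 0, 0, 0, 0.5], [81, -4, -3, 0, 0, 0, 0.5], [82, -4, -3, 0, 0, 0, 0.5]]}}

```text
time: 3.65
tcp_pos: [553.5, -19.5, 48.4]
tcp_rot: [[0.0, -0.996, -0.094], [-0.0, -0.094, 0.996], [-1.0, -0.0, -0.0]]
ft_force: [1.0, 1.5, -1.4]
opening: 42.7
```

```bash
python3 - <<'E'
from h import *
goal([-60,-204,46],[0,1])
for n in ("wrist",):
    cv2.imwrite(f"pics/{n}2.png",r.capture(n))
E
```

```text
shift [  2.4 -49.6  -0.6] turn [ 0. -0.  0.] world [603.  -15.4  46. ] tcp inj [-109.6 -203.5   48.4] t 3.65 F [ 1.   1.5 -1.4] open 42.7
```

View pics/wrist2.png

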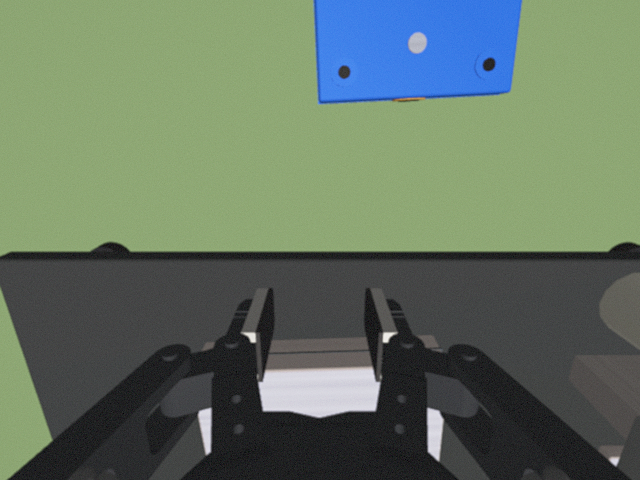

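{"op": "move_arm", "data": {"motion": [[1, -6, 0, 0, 0, 0, 0.5], [1, -12, 0, 0, 0, 0, 0.5], [1, -16, 0, 0, 0, 0, 0.5], [1, -20, 0, 0, 0, 0, 0.5], [1, -24, 0, 0, 0, 0, 0.5], [1, -28, 0, 0, 0, 0, 0.5], [1, -32, 0, 0, 0, 0, 0.5], [1, -36, 0, 0, 0, 0, 0.5], [1, -40, 0, 0, 0, 0, 0.5], [1, -43, 0, 0, 0, 0, 0.5]]}}

```text
time: 4.7
tcp_pos: [596.9, -15.5, 47.2]
tcp_rot: [[0.001, -0.996, -0.094], [-0.0, -0.094, 0.996], [-1.0, -0.001, -0.0]]
ft_force: [-2.3, 0.0, -0.8]
opening: 42.7
```

```bash
python3 - <<'E'
from h import *
goal([-55,-204,46],[0,1])
for n in ("wrist","top","scene"):
    cv2.imwrite(f"pics/{n}3.png",r.capture(n))
E
```

```text
shift [  1.2 -11.1  -0.5] turn [ 0. -0.  0.] world [608.  -14.9  46. ] tcp inj [ -66.1 -203.5   47.2] t 4.7 F [-2.3  0.  -0.8] open 42.7
```

View pics/wrist3.png

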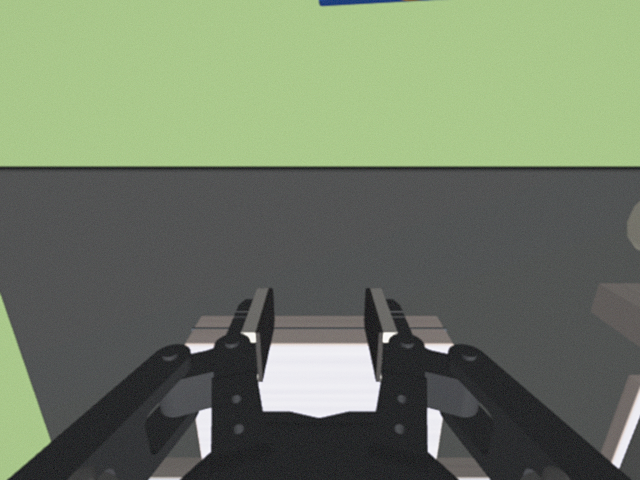

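{"op": "move_arm", "data": {"motion": [[1, -2, 0, 0, 0, 0, 0.5], [1, -4, 0, 0, 0, 0, 0.5], [1, -6, 0, 0, 0, 0, 0.5], [1, -7, 0, 0, 0, 0, 0.5], [1, -8, 0, 0, 0, 0, 0.5], [1, -9, 0, 0, 0, 0, 0.5]]}}

```text
time: 5.45
tcp_pos: [604.9, -14.5, 46.3]
tcp_rot: [[-0.001, -0.996, -0.094], [0.0, -0.094, 0.996], [-1.0, 0.001, 0.0]]
ft_force: [-3.8, 0.5, 3.5]
opening: 42.5
```

```bash
python3 - <<'E'
from h import *
goal([-55,-204,46],[0,1])
E
```

```text
shift [ 0.3 -3.1 -0.7] turn [ 0.  0. -0.] world [608.  -14.9  46. ] tcp inj [ -58.1 -203.3   46.3] t 5.45 F [-3.8  0.5  3.5] open 42.5
```

{"op": "move_arm", "data": {"motion": [[0, -1, 0, 0, 0, 0, 0.5], [0, -2, 0, 0, 0, 0, 0.5], [0, -2, 0, 0, 0, 0, 0.5]]}}

```text
time: 5.75
tcp_pos: [607.0, -14.3, 46.3]
tcp_rot: [[-0.0, -0.996, -0.094], [0.0, -0.094, 0.996], [-1.0, 0.0, 0.0]]
ft_force: [-4.7, -0.5, 2.9]
opening: 42.5
```

{"op": "move_arm", "data": {"motion": [[0, -1, 0, 0, 0, 0, 0.5], [0, -2, 0, 0, 0, 0, 0.5], [0, -2, 0, 0, 0, 0, 0.5]]}}

```text
time: 6.05
tcp_pos: [607.0, -14.3, 46.3]
tcp_rot: [[-0.005, -0.996, -0.094], [-0.0, -0.094, 0.996], [-1.0, 0.005, 0.0]]
ft_force: [-8.4, -2.8, 7.2]
opening: 43.1
```

```bash
python3 - <<'E'
from h import *
goal([-56,-204,46],[0,1])
for n in ("wrist","top","scene"):
    cv2.imwrite(f"pics/{n}4.png",r.capture(n))
im=cv2.imread("pics/scene4.png")[180:330,255:455]; cv2.imwrite("pics/scenec4.png",cv2.resize(im,None,fx=4,fy=4,interpolation=cv2.INTER_CUBIC))
E
```

```text
shift [ 0.3  0.1 -0.7] turn [ 0.1  0.  -0.3] world [607. -15.  46.] tcp inj [ -55.9 -203.3   46.3] t 6.05 F [-8.4 -2.8  7.2] open 43.1
```

View pics/scenec4.png

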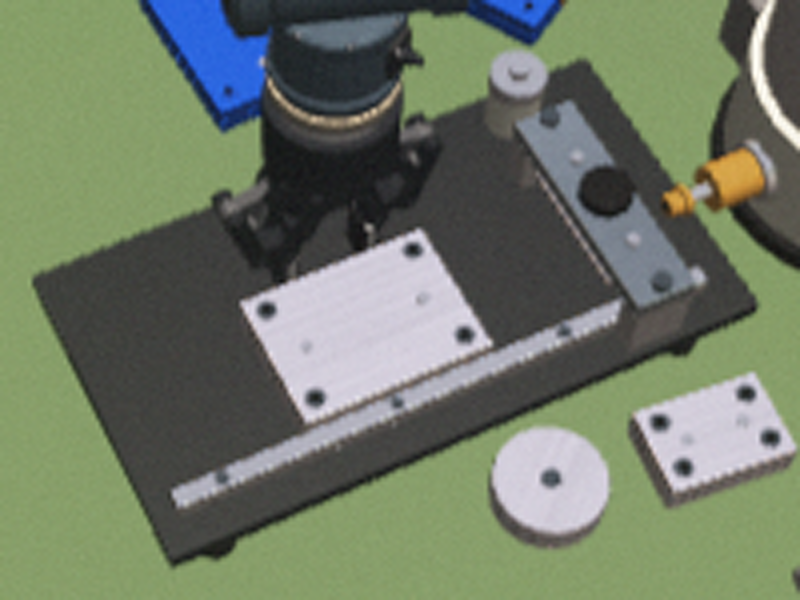

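View pics/wrist4.png

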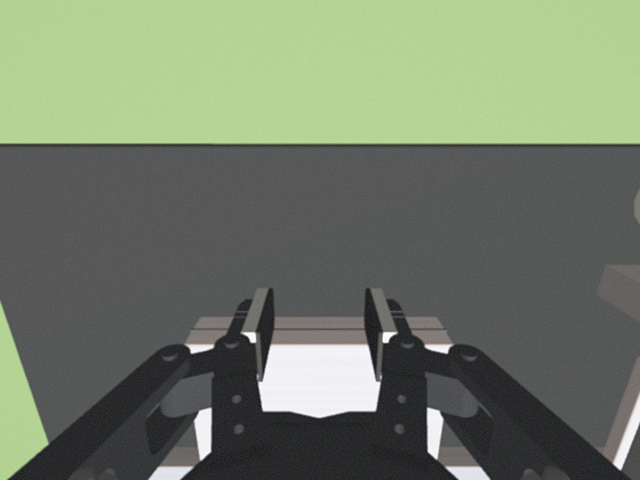

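The mould's long side lies flush along the rail in the scene view, and the reaction force has risen to 8 N. I'll check this numerically.

```bash
python3 - <<'E'
from h import *
ms=r.camera_model("scene")
s=lambda L:(np.array(L,float)-1.5)/4+[255,180]
mo=np.array([[44,60,64],[44,-60,64],[-44,-60,64],[-44,60,64.]])
p,e=fit([(ms,mo,s([(492,345),(308,424),(241,302),(422,229)]))],(650,-10,.09))
print(p,abs(e).max())
Is=np.array([645.67,192.78,.096]); print(T((0,0,-Is[2]),[[p[0]-Is[0],p[1]-Is[1],0]]),p[2]-Is[2])
E
```

```text
[ 6.64061013e+02 -1.11295341e+01  9.32662875e-02] 0.5317858363777077
[[  -1.23892907 -204.73346706    0.        ]] -0.0027337124979258803
```

{"op": "move_arm", "data": {"motion": [[0, 5, 0, 0, 0, 0, 0.5], [-2, 14, 0, 0, 0, 0, 0.4], [-20, 24, 0, 0, 0, 0, 0.4], [-50, 28, 0, 0, 0, 0, 0.4], [-80, 28, 0, 0, 0, 0, 0.4], [-84, 28, 0, 0, 0, 0, 0.4]]}}

```text
time: 6.8
tcp_pos: [584.7, -17.5, 134.2]
tcp_rot: [[0.01, -0.996, -0.093], [-0.002, -0.093, 0.996], [-1.0, -0.01, -0.003]]
ft_force: [0.6, -0.5, 1.2]
opening: 34.0
```

```bash
python3 - <<'E'
from h import *
print(np.round(r.state()["qpos"],1))
goal([0,-300,130],[1,0])
goal([0,-300,130],[-1,0])
cv2.imwrite("pics/top5.png",r.capture("top"))
im=cv2.imread("pics/top5.png")[150:270,180:370]; cv2.imwrite("pics/topc5.png",cv2.resize(im,None,fx=4.2,fy=4.2,interpolation=cv2.INTER_CUBIC))
E
```

```text
[ -12.7   34.2   93.4    0.    51.8 -108. ]
shift [  5.3 -78.4 -95.6] turn [90.   0.3  0.6] world [ 671.7 -105.4  130. ] tcp inj [ -78.5 -204.4  134.2] t 6.8 F [ 0.6 -0.5  1.2] open 34.0
shift [  5.3 -78.4 -95.6] turn [-90.   -0.6   0.3] world [ 671.7 -105.4  130. ] tcp inj [ -78.5 -204.4  134.2] t 6.8 F [ 0.6 -0.5  1.2] open 34.0
```

View pics/topc5.png

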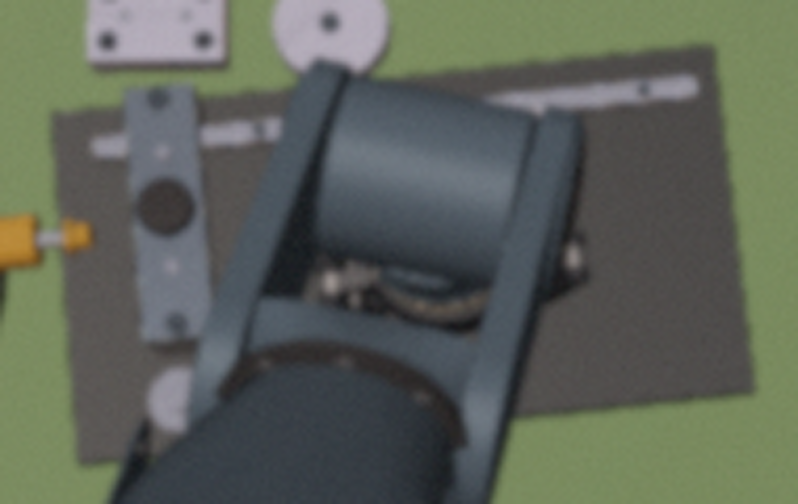

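{"op": "move_arm", "data": {"motion": [[0, -8, -10, 8, 0, 0, 0.4], [0, -16, -20, 16, 0, 0, 0.4], [0, -24, -30, 24, 0, 0, 0.4], [0, -32, -40, 32, 0, 0, 0.4], [0, -40, -50, 40, 0, 0, 0.4], [0, -48, -60, 48, 0, 0, 0.4], [0, -56, -70, 56, 0, 0, 0.4], [0, -64, -80, 64, 0, 0, 0.4], [0, -72, -90, 72, 0, 0, 0.4], [0, -78, -95, 80, 0, 0, 0.4]]}}

```text
time: 7.85
tcp_pos: [668.2, -105.0, 128.6]
tcp_rot: [[-0.0, -0.259, 0.966], [0.0, 0.966, 0.259], [-1.0, 0.0, -0.0]]
ft_force: [0.1, 0.3, 0.3]
opening: 34.4
```

```bash
python3 - <<'E'
from h import *
goal([0,-300,110],[1,0])
E
```

```text
shift [18.6 -1.3  3.3] turn [ 9.7 -0.  -0. ] world [ 671.7 -105.4  110. ] tcp inj [  -3.4 -299.2  128.6] t 7.85 F [0.1 0.3 0.3] open 34.4
```

{"op": "move_arm", "data": {"motion": [[9, 0, 2, 5, 0, 0, 0.4], [18, -1, 3, 10, 0, 0, 0.4], [18, -1, 3, 10, 0, 0, 0.4], [18, -1, 3, 10, 0, 0, 0.4]]}}

```text
time: 8.25
tcp_pos: [670.5, -104.1, 111.1]
tcp_rot: [[-0.001, -0.095, 0.995], [0.001, 0.995, 0.095], [-1.0, 0.001, -0.001]]
ft_force: [0.2, -0.0, -0.1]
opening: 34.0
```

```bash
python3 - <<'E'
from h import *
goal([0,-298,46],[1,0])
cv2.imwrite("pics/wrist6.png",r.capture("wrist"))
E
```

```text
shift [65.1  0.6  1.1] turn [ 0.2 -0.1 -0. ] world [ 671.5 -103.4   46. ] tcp inj [  -1.  -298.6  111.1] t 8.25 F [ 0.2 -0.  -0.1] open 34.0
```

View pics/wrist6.png

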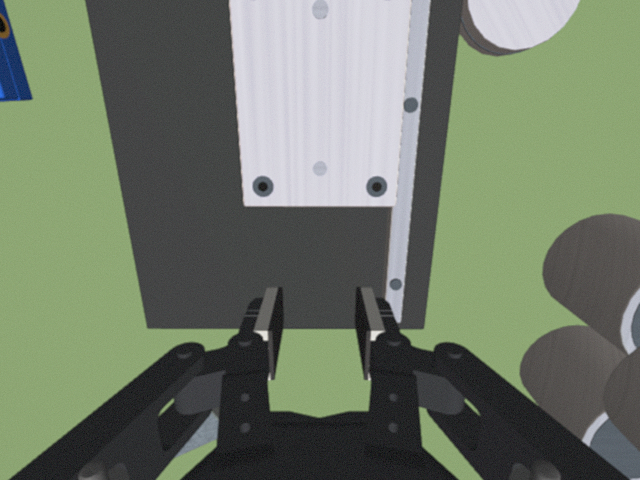

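{"op": "move_arm", "data": {"motion": [[15, 1, 1, 0, 0, 0, 0.4], [30, 1, 1, 0, 0, 0, 0.4], [42, 1, 1, 0, 0, 0, 0.4], [52, 1, 1, 0, 0, 0, 0.4], [58, 1, 1, 0, 0, 0, 0.4], [62, 1, 1, 0, 0, 0, 0.4], [64, 1, 1, 0, 0, 0, 0.4], [64, 1, 1, 0, 0, 0, 0.4]]}}

```text
time: 9.1
tcp_pos: [671.9, -103.3, 48.3]
tcp_rot: [[0.0, -0.094, 0.996], [-0.0, 0.996, 0.094], [-1.0, -0.0, 0.0]]
ft_force: [-0.2, -0.1, 0.4]
opening: 34.3
```

```bash
python3 - <<'E'
from h import *
goal([0,-125,46],[1,0])
cv2.imwrite("pics/wrist7.png",r.capture("wrist"))
E
```

```text
shift [  2.3 172.9  -0.3] turn [0. 0. 0.] world [655.4  68.8  46. ] tcp inj [   0.5 -297.9   48.3] t 9.1 F [-0.2 -0.1  0.4] open 34.3
```

View pics/wrist7.png

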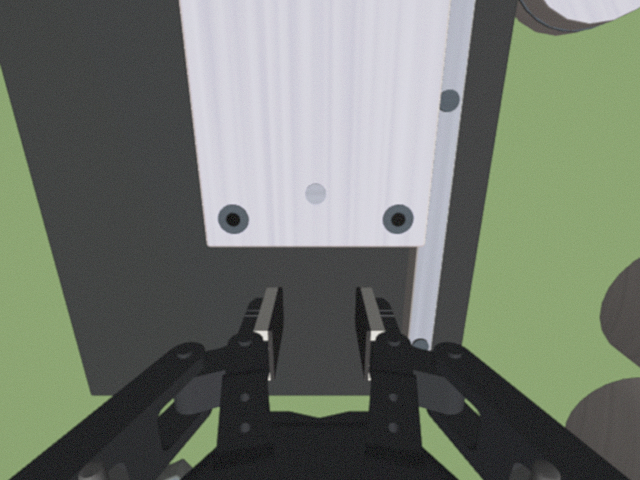

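{"op": "move_arm", "data": {"motion": [[1, 8, 0, 0, 0, 0, 0.4], [1, 14, 0, 0, 0, 0, 0.4], [1, 20, 0, 0, 0, 0, 0.4], [1, 28, 0, 0, 0, 0, 0.4], [1, 36, 0, 0, 0, 0, 0.4], [1, 46, 0, 0, 0, 0, 0.4], [1, 56, 0, 0, 0, 0, 0.4], [1, 66, 0, 0, 0, 0, 0.4], [1, 74, 0, 0, 0, 0, 0.4], [1, 80, 0, 0, 0, 0, 0.4]]}}

```text
time: 10.15
tcp_pos: [664.4, -22.8, 47.6]
tcp_rot: [[0.0, -0.094, 0.996], [-0.0, 0.996, 0.094], [-1.0, -0.0, 0.0]]
ft_force: [-0.4, -4.3, 2.3]
opening: 33.8
```

```bash
python3 - <<'E'
from h import *
goal([0,-125,46],[1,0])
cv2.imwrite("pics/wrist8.png",r.capture("wrist"))
E
```

```text
shift [ 1.5 92.1 -0.3] turn [0.1 0.  0. ] world [655.4  68.8  46. ] tcp inj [   0.5 -217.1   47.6] t 10.15 F [-0.4 -4.3  2.3] open 33.8
```

View pics/wrist8.png

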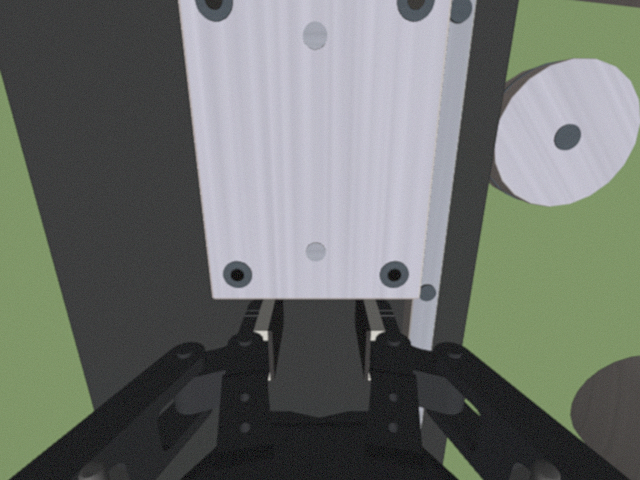

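{"op": "move_arm", "data": {"motion": [[0, 6, 0, 0, 0, 0, 0.4], [0, 14, 0, 0, 0, 0, 0.4], [0, 22, 0, 0, 0, 0, 0.4], [0, 30, 0, 0, 0, 0, 0.4], [0, 38, 0, 0, 0, 0, 0.4], [0, 46, 0, 0, 0, 0, 0.4], [0, 54, 0, 0, 0, 0, 0.4], [0, 62, 0, 0, 0, 0, 0.4], [0, 68, 0, 0, 0, 0, 0.4], [0, 72, 0, 0, 0, 0, 0.4]]}}

```text
time: 11.2
tcp_pos: [657.7, 48.8, 47.5]
tcp_rot: [[0.0, -0.094, 0.996], [-0.0, 0.996, 0.094], [-1.0, -0.0, 0.0]]
ft_force: [0.0, -5.7, 3.2]
opening: 34.0
```

```bash
python3 - <<'E'
from h import *
goal([0,-125,46],[1,0])
for n in ("wrist","top","scene"): cv2.imwrite(f"pics/{n}9.png",r.capture(n))
im=cv2.imread("pics/scene9.png")[180:330,255:455]; cv2.imwrite("pics/scenec9.png",cv2.resize(im,None,fx=4,fy=4,interpolation=cv2.INTER_CUBIC))
im=cv2.imread("pics/top9.png")[150:270,180:370]; cv2.imwrite("pics/topc9.png",cv2.resize(im,None,fx=4.2,fy=4.2,interpolation=cv2.INTER_CUBIC))
E
```

```text
shift [ 1.5 20.1 -0.4] turn [0.1 0.  0. ] world [655.4  68.8  46. ] tcp inj [   0.4 -145.1   47.5] t 11.2 F [ 0.  -5.7  3.2] open 34.0
```

View pics/wrist9.png

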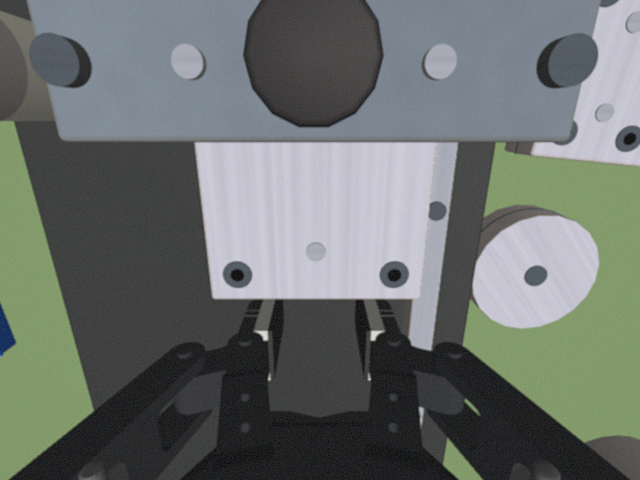

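View pics/scenec9.png

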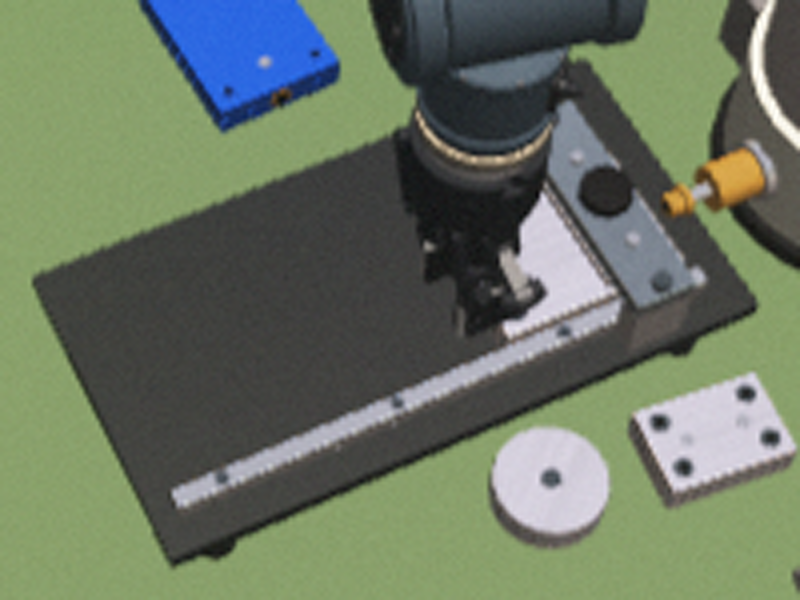

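View pics/topc9.png

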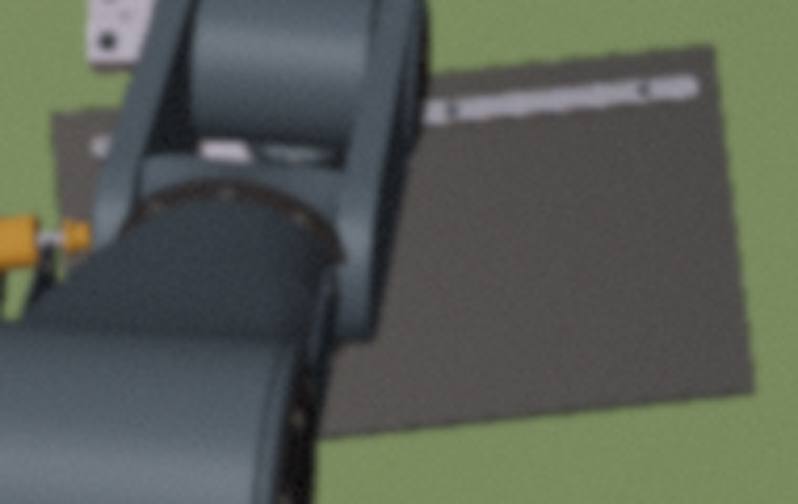

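{"op": "move_arm", "data": {"motion": [[0, 3, 0, 0, 0, 0, 0.4], [0, 6, 0, 0, 0, 0, 0.4], [0, 8, 0, 0, 0, 0, 0.4], [0, 9, 0, 0, 0, 0, 0.4], [0, 10, 0, 0, 0, 0, 0.4], [0, 10, 0, 0, 0, 0, 0.4]]}}

```text
time: 11.95
tcp_pos: [656.3, 58.5, 47.0]
tcp_rot: [[-0.001, -0.094, 0.996], [0.001, 0.996, 0.094], [-1.0, 0.001, -0.001]]
ft_force: [0.6, -2.1, -0.7]
opening: 33.8
```

{"op": "move_arm", "data": {"motion": [[0, 1, 0, 0, 0, 0, 0.4], [0, 1, 0, 0, 0, 0, 0.4]]}}

```text
time: 12.15
tcp_pos: [656.2, 59.4, 47.0]
tcp_rot: [[-0.001, -0.094, 0.996], [0.0, 0.996, 0.094], [-1.0, 0.0, -0.001]]
ft_force: [0.9, -2.1, -1.7]
opening: 33.9
```

{"op": "move_arm", "data": {"motion": [[0, 1, 0, 0, 0, 0, 0.4], [0, 1, 0, 0, 0, 0, 0.4]]}}

```text
time: 12.35
tcp_pos: [656.2, 60.3, 47.2]
tcp_rot: [[-0.001, -0.094, 0.996], [0.0, 0.996, 0.094], [-1.0, 0.0, -0.0]]
ft_force: [-1.3, -0.9, -1.4]
opening: 34.5
```

{"op": "move_arm", "data": {"motion": [[0, 1, 0, 0, 0, 0, 0.4], [0, 1, 0, 0, 0, 0, 0.4]]}}

```text
time: 12.55
tcp_pos: [656.1, 61.2, 47.2]
tcp_rot: [[-0.0, -0.094, 0.996], [0.0, 0.996, 0.094], [-1.0, 0.0, -0.0]]
ft_force: [-0.7, -1.5, -1.0]
opening: 34.0
```

{"op": "move_arm", "data": {"motion": [[0, 1, 0, 0, 0, 0, 0.4], [0, 1, 0, 0, 0, 0, 0.4]]}}

```text
time: 12.75
tcp_pos: [656.1, 62.2, 47.3]
tcp_rot: [[-0.0, -0.094, 0.996], [0.0, 0.996, 0.094], [-1.0, 0.0, -0.0]]
ft_force: [0.4, -1.7, -1.6]
opening: 34.0
```

{"op": "move_arm", "data": {"motion": [[0, 1, 0, 0, 0, 0, 0.4], [0, 1, 0, 0, 0, 0, 0.4]]}}

```text
time: 12.95
tcp_pos: [656.0, 63.2, 47.3]
tcp_rot: [[-0.0, -0.094, 0.996], [0.0, 0.996, 0.094], [-1.0, 0.0, -0.0]]
ft_force: [-1.4, -2.4, -1.0]
opening: 34.0
```

{"op": "move_arm", "data": {"motion": [[0, 1, 0, 0, 0, 0, 0.4], [0, 1, 0, 0, 0, 0, 0.4]]}}

```text
time: 13.15
tcp_pos: [655.9, 64.2, 47.3]
tcp_rot: [[-0.0, -0.094, 0.996], [0.0, 0.996, 0.094], [-1.0, 0.0, -0.0]]
ft_force: [0.2, -3.4, -2.4]
opening: 34.4
```

{"op": "move_arm", "data": {"motion": [[0, 1, 0, 0, 0, 0, 0.4], [0, 1, 0, 0, 0, 0, 0.4]]}}

```text
time: 13.35
tcp_pos: [655.9, 64.7, 47.3]
tcp_rot: [[-0.0, -0.094, 0.996], [-0.001, 0.996, 0.094], [-1.0, -0.001, -0.0]]
ft_force: [-1.1, -4.6, -0.4]
opening: 34.1
```

{"op": "move_arm", "data": {"motion": [[0, 1, 0, 0, 0, 0, 0.4], [0, 1, 0, 0, 0, 0, 0.4]]}}

```text
time: 13.55
tcp_pos: [655.9, 64.7, 47.3]
tcp_rot: [[-0.0, -0.094, 0.996], [-0.002, 0.996, 0.094], [-1.0, -0.002, -0.0]]
ft_force: [-1.5, -6.3, -0.7]
opening: 33.9
```

{"op": "move_arm", "data": {"motion": [[0, 1, 0, 0, 0, 0, 0.4], [0, 1, 0, 0, 0, 0, 0.4]]}}

```text
time: 13.75
tcp_pos: [655.8, 65.3, 47.3]
tcp_rot: [[-0.0, -0.094, 0.996], [-0.003, 0.996, 0.094], [-1.0, -0.002, -0.001]]
ft_force: [-0.7, -7.4, -1.4]
opening: 34.1
```

```bash
cat > look.py <<'E'
import sys
from h import *
k=sys.argv[1]
goal([0,-125,46],[1,0])
for n in ("wrist","top","scene"): cv2.imwrite(f"pics/{n}{k}.png",r.capture(n))
def mk(n,a,b,c,d,f): return [cv2.resize(cv2.imread(p)[a:b,c:d],None,fx=f,fy=f,interpolation=cv2.INTER_CUBIC) for p in (f"pics/{n}9.png",f"pics/{n}{k}.png")]
A=mk("scene",205,265,400,465,6);B=mk("top",185,225,170,235,6)
cv2.imwrite(f"pics/cmp{k}.png",np.vstack([np.hstack(A),np.hstack(B)])[:600])
E
python3 look.py 10
```

```text
shift [ 1.3  3.5 -0.1] turn [ 0.1 -0.   0.1] world [655.4  68.8  46. ] tcp inj [ 1.000e-01 -1.285e+02  4.730e+01] t 13.75 F [-0.7 -7.4 -1.4] open 34.1
```

View pics/cmp10.png

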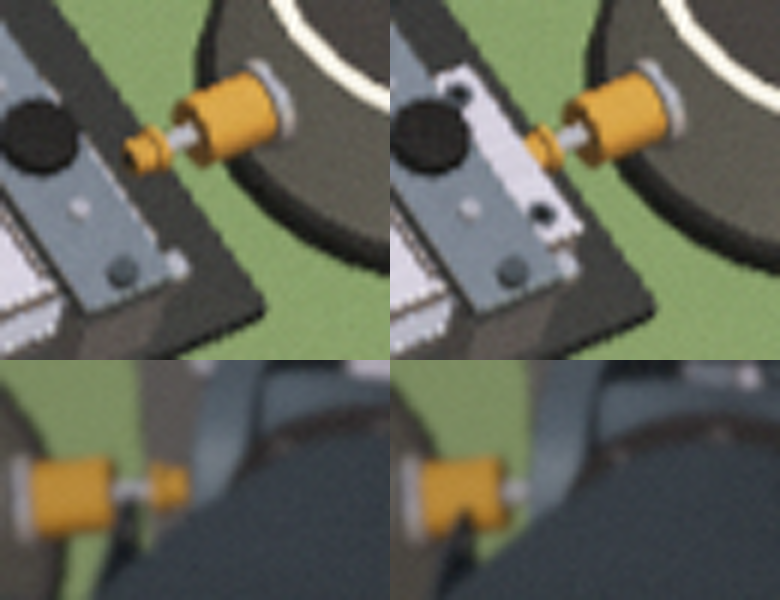

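View pics/wrist10.png

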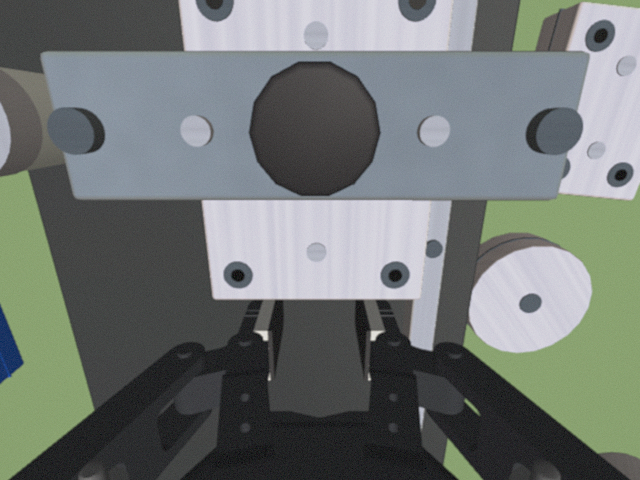

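{"op": "move_arm", "data": {"motion": [[0, 1, 0, 0, 0, 0, 0.4], [0, 2, 0, 0, 0, 0, 0.4], [0, 2, 0, 0, 0, 0, 0.4]]}}

```text
time: 14.2
tcp_pos: [655.7, 67.0, 47.3]
tcp_rot: [[-0.0, -0.094, 0.996], [-0.003, 0.996, 0.094], [-1.0, -0.003, -0.001]]
ft_force: [-0.9, -7.9, -1.9]
opening: 34.4
```

{"op": "move_arm", "data": {"motion": [[0, 1, 0, 0, 0, 0, 0.4], [0, 2, 0, 0, 0, 0, 0.4], [0, 2, 0, 0, 0, 0, 0.4]]}}

```text
time: 14.5
tcp_pos: [655.5, 68.6, 47.3]
tcp_rot: [[-0.0, -0.094, 0.996], [-0.004, 0.996, 0.094], [-1.0, -0.003, -0.001]]
ft_force: [-1.0, -9.7, -1.0]
opening: 34.0
```

```bash
python3 look.py 11
```

```text
shift [ 1.3  0.3 -0.1] turn [ 0.1 -0.   0.2] world [655.4  68.8  46. ] tcp inj [ 1.000e-01 -1.253e+02  4.730e+01] t 14.5 F [-1.  -9.7 -1. ] open 34.0
```

View pics/cmp11.png

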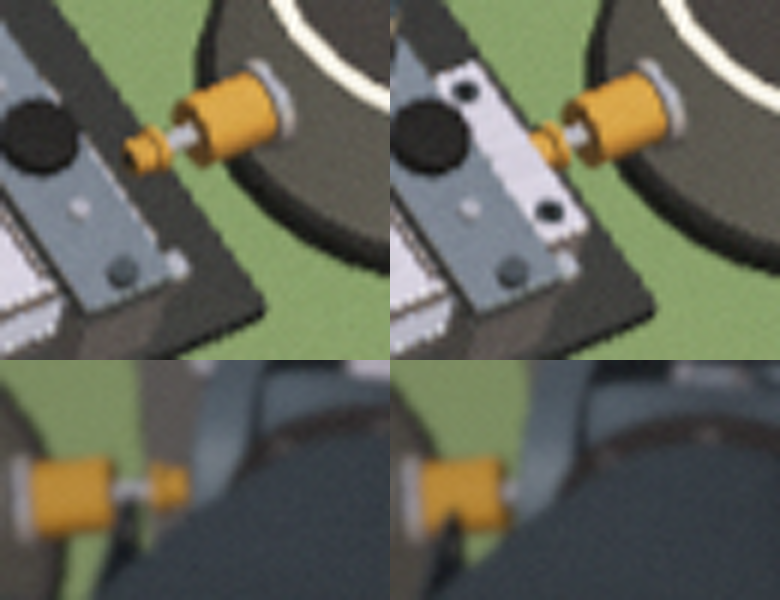

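{"op": "move_arm", "data": {"motion": [[0, 1, 0, 0, 0, 0, 0.4], [0, 2, 0, 0, 0, 0, 0.4], [0, 2, 0, 0, 0, 0, 0.4]]}}

```text
time: 14.95
tcp_pos: [655.4, 70.2, 47.3]
tcp_rot: [[-0.0, -0.095, 0.996], [-0.004, 0.996, 0.095], [-1.0, -0.004, -0.001]]
ft_force: [-1.1, -11.3, -0.9]
opening: 34.4
```

{"op": "move_arm", "data": {"motion": [[0, 1, 0, 0, 0, 0, 0.4], [0, 1, 0, 0, 0, 0, 0.4], [0, 1, 0, 0, 0, 0, 0.4]]}}

```text
time: 15.25
tcp_pos: [655.3, 71.0, 47.3]
tcp_rot: [[-0.0, -0.094, 0.996], [-0.004, 0.996, 0.094], [-1.0, -0.004, -0.001]]
ft_force: [-1.4, -10.4, -1.9]
opening: 34.0
```

```bash
python3 look.py 12
```

```text
shift [ 1.4 -2.2 -0.1] turn [ 0.1 -0.   0.2] world [655.4  68.8  46. ] tcp inj [ 1.000e-01 -1.228e+02  4.730e+01] t 15.25 F [ -1.4 -10.4  -1.9] open 34.0
```

View pics/cmp12.png

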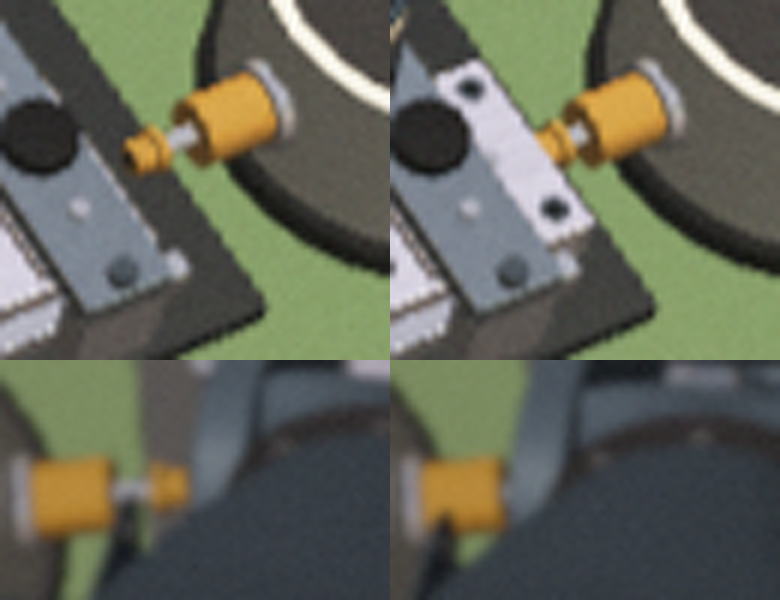

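```bash
python3 - <<'E'
from h import *
m=r.camera_model("scene")
a=proj(m,T(I,[[0,0,59],[0,6,59]]));print((a[1]-a[0])*6)
g=[cv2.cvtColor(cv2.imread(f"pics/scene{k}.png"),cv2.COLOR_BGR2HSV) for k in (9,10,11,12)]
# shank (grey) gap: mean of brass pixel profile along the nozzle axis
ims=[cv2.imread(f"pics/scene{k}.png").astype(np.float32) for k in (9,10,11,12)]
u=np.linspace(0,45,181)
P=proj(m,T(I,np.c_[0*u,u,0*u+60])).astype(np.float32)
for im in ims:
    v=cv2.remap(im,P[:,0].reshape(1,-1),P[:,1].reshape(1,-1),cv2.INTER_CUBIC)[0]
    sat=v[:,2]-v[:,0]; print(np.round(sat[::4]).astype(int).tolist())
E
```

```text
[12.7904622  -5.31103036]
[126, 140, 141, 139, 139, 140, 136, 126, 112, 102, 109, 124, 128, 119, 98, 59, 31, 14, 5, 6, 3, -2, -3, 1, 4, 8, 14, 21, 32, 44, 53, 69, 94, 113, 127, 138, 141, 141, 141, 140, 139, 140, 140, 141, 141, 141]
[13, 49, 84, 115, 141, 146, 141, 131, 115, 100, 101, 114, 121, 117, 97, 59, 31, 15, 6, 6, 4, -2, -3, 0, 3, 8, 14, 22, 33, 46, 55, 70, 95, 112, 125, 136, 141, 143, 143, 141, 140, 141, 141, 141, 140, 140]
[-10, -9, -8, 5, 42, 80, 117, 137, 141, 139, 137, 129, 115, 104, 105, 116, 130, 126, 89, 49, 16, -4, -5, -2, 0, 6, 13, 21, 31, 43, 54, 71, 97, 114, 127, 138, 141, 140, 140, 141, 142, 141, 141, 141, 141, 142]
[-8, -7, -8, -9, -7, -2, 21, 57, 92, 124, 139, 142, 139, 131, 118, 107, 110, 118, 121, 117, 98, 58, 28, 8, 1, 6, 14, 22, 33, 45, 55, 71, 96, 114, 127, 138, 142, 143, 143, 143, 143, 143, 142, 142, 141, 140]
```

The brass profile along the nozzle axis has moved by 6.0 mm out of 8. I'll hold briefly to confirm that it is at rest.

{"op": "move_arm", "data": {"motion": [[0, 0, 0, 0, 0, 0, 0.4], [0, 0, 0, 0, 0, 0, 0.4], [0, 0, 0, 0, 0, 0, 0.4], [0, 0, 0, 0, 0, 0, 0.4], [0, 0, 0, 0, 0, 0, 0.4]]}}

```text
time: 15.9
tcp_pos: [655.3, 71.0, 47.3]
tcp_rot: [[-0.0, -0.094, 0.996], [-0.004, 0.996, 0.094], [-1.0, -0.004, -0.001]]
ft_force: [0.0, -10.6, -1.6]
opening: 34.3
```

```bash
python3 look.py 13; python3 - <<'E'
from h import *
m=r.camera_model("scene");u=np.arange(0,46.)
P=proj(m,T(I,np.c_[0*u,u,0*u+60])).astype(np.float32)
im=cv2.imread("pics/scene13.png").astype(np.float32)
v=cv2.remap(im,P[:,0].reshape(1,-1),P[:,1].reshape(1,-1),cv2.INTER_CUBIC)[0];print((v[:,2]-v[:,0]).round()[8:26])
E
```

```text
shift [ 1.3 -2.2 -0.1] turn [ 0.1 -0.   0.2] world [655.4  68.8  46. ] tcp inj [ 1.000e-01 -1.228e+02  4.730e+01] t 15.9 F [  0.  -10.6  -1.6] open 34.3
[ 93. 125. 140. 143. 140. 132. 119. 107. 108. 115. 120. 119. 100.  60.
  29.  10.   3.   7.]
```

View pics/wrist13.png

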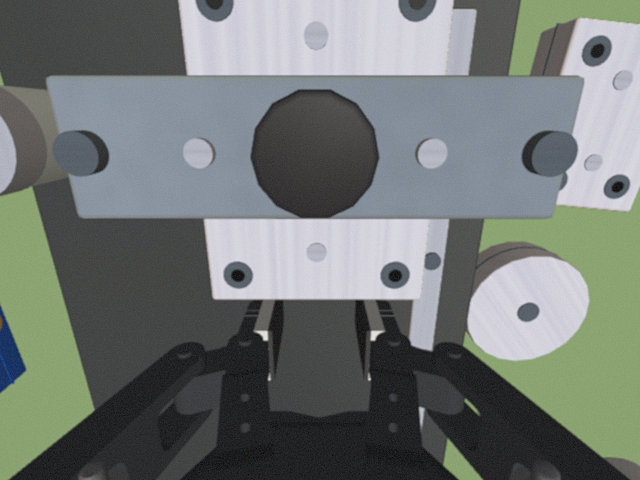

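View pics/scene13.png

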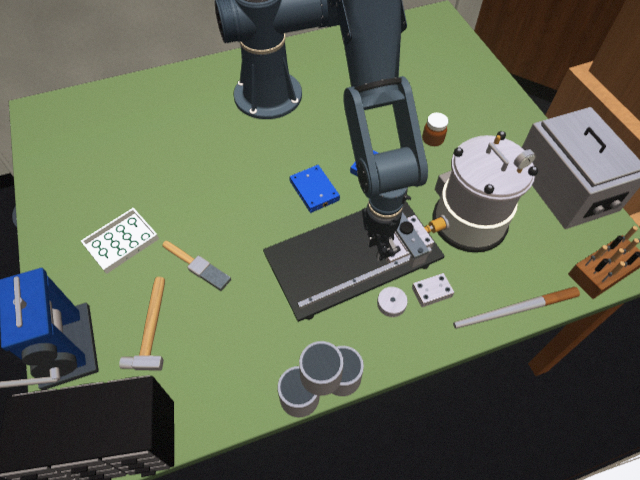

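```bash
python3 -c "
from cell import r
print(r.job_done())"
```

```text
the job is handed in; nothing more can be done
None
```

The mould is loaded: it lies along the rail under the bridge, and the fingers are still pressing it onto the nozzle. I handed the job in at about 16 s of the 51 s allowed; no verdict is reported.

- **Side push:** I pushed the mould sideways with two half-open fingertips until it stopped against the rail. A camera fit then put it at x ≈ -1.2 mm (±2 mm), y ≈ -205 mm and within 0.003 rad of the rail, so still in front of the bridge.
- **Slide to the nozzle:** I pushed it by its tail end along the rail and under the bridge, then onto the nozzle in 1–2 mm steps. Force readings stayed at or below about 11 N.
- **Last checks:** The scene image shows the nozzle pushed back 6.0 mm of its 8, unchanged after a 0.5 s hold. The arm was at rest with about 10.6 N of steady push. The mould still looked flush with the rail in the wrist view.
- **Other things on the bench:** The ones I could see looked unmoved, but I checked that by eye only. The arm partly hid the release tin at the end.
- **Disagreements:** The two fixed cameras differed by about 3 mm on the injector's x position. My estimate of where the mould meets the nozzle was about 2 mm short, so I judged the final depth from the nozzle's movement in the image and the measured force.

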